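Fit a fresh shutter plate to the extraction gate and click it shut

ROBOT

A 7-joint arm with a two-finger parallel gripper is mounted at the origin on a cart in front of the work surface, level with it; the furniture and walls round the work are solid. World frame = base frame: x ahead of the robot, y to its left, z up, the work surface at z = 0. Lengths are in m, angles in rad, forces in N, time in s.
With the tool pointing down it reaches from about 0.425 to 0.975 m from the base axis. Payload 16.7 kg.
Tool frame: the origin (TCP) lies at the very end of the fingers, on their centre line; the grasp point (between the pads) lies 19 mm behind it; z points along the fingers, y is the line along which they close (so a half turn about z gives the same grasp; the last joint's range is limited). The gripper opens to 85 mm and grips with 20 to 120 N. Pads are 22 mm wide; open, the fingers measure 114 mm over their backs; the gripper's body (76 mm by 85 mm) begins 54 mm behind the grasp point. The pads swing forward as they close: fully open they stand 13 mm farther back than shut.
Start: joints at [1.141, 0.426, 0.074, 1.606, -0.034, 1.111, -0.067], TCP at [0.187, -0.649, 0.231] pointing down, gripper open.
Joint ranges: [-2.85, 2.85], [-0.5, 2.14], [-1.23, 1.37], [0.21, 2.46], [-1.02, 4.16], [0.16, 2.05], [-2.73, 2.73]. Speed limits (rad/s): [1.89, 1.89, 2.39, 2.39, 3.01, 3.01, 3.01].

INTERFACE

Orientations are given as a unit quaternion [w, x, y, z].
In Python, from bench import arm, kinematics, eyes gives the robot as it stands. Calls block until the motion is done:
- arm.reach(position, orientation): joint-space move of the TCP to a pose.
- arm.move_straight(position, frame=None, rate=0.15, force_limit=None): straight line of the TCP; frame=None keeps the orientation; rate is the mean speed in m/s. With force_limit (N) it stops when the force on the tool has changed by that much, and returns True; else False.
- arm.move_j(angles): joint-space move.
- arm.set_gripper(opening): finger opening in m; the grip force is fixed at half the most; returns when the fingers have stopped.
- arm.hold(seconds).
- kinematics.ik(position, orientation): joint angles nearest the present ones, or None.
- arm.read_state(): the state.
- eyes.read_camera(name): name is "scene" or "top" or "wrist"; returns a dict with "image" (384x512x3 uint8, red, green, blue), "z_map" (384x512 float32, m along the optical axis (not along the pixel's ray), 0 where there is no reading), "intrinsics" (3x3 intrinsics, pixels), "cam_to_world" (4x4, takes a point from camera to world coordinates). Camera axes: x right, y down, z forward; pixel columns grow to the right and rows downward; lengths in m; the calibration is good to about 2 mm. The wrist camera is an equidistant fisheye: a pixel r from the principal point sees the ray r / f radians off the axis. A picture is of the moment at which its call begins.
A pose or a line that the arm cannot do raises arm.IKError and nothing moves.
- arm.hand_in(): hands the job in; it is judged then, once.
The state is a dict: "clock": time; "qpos": joint angles; "dq": joint speeds; "joint_efforts": joint torques, N m; "tcp_pos": TCP position; "orientation": TCP orientation; "ft_force": force on the tool from outside, world axes, zero at the start; "moment": the same for the moment, N m; "opening": finger opening in m; "grip_force": force on a finger pad.
Only numpy, scipy, OpenCV 4.12 (cv2) and the standard library are available. Lean on these libraries where they do the work, as an engineer would, in place of code of your own. Each camera call takes 0.05 s, during which the arm holds its last target. There are 200 camera calls.

TASK

Lift the top shutter plate off the nested stack in the tray without dragging the next one along, lay it flat on the open lead-in rails of the extraction gate with its tail towards the near end, and let go of it. Then take it again by its narrow tail and slide it in under the index roller, past the first click, until it clicks into its second stop, so that the port is covered; leave it in that stop and let go. Leave the other two plates in their tray and do not knock the side cutters about.

Things in the scene. Friction and masses are not known exactly. Their poses are not given: they have to be found in the camera images.
- shutter_top: Shutter plate to fit: top one of three identical steel plates nested in the tray. 8 mm thick, 0.2 kg; body 132 x 56 mm (x -66..66, y -28..28), behind it a tail tongue 34 mm wide (x -66..-126). Origin: body centre at underside level; x to the leading edge, y left, z up. Centre of mass 21 mm behind the origin. Right (-y) edge: two open notches 14 mm long, 17 deep, at x 18 (first stop) and -22 (second)
- shutter_top_tail (a point): Point on that plate's tail tongue, 104 mm behind its origin, at half thickness: the place to pinch (34 mm wide). Plate's axes.
- shutter_mid: The identical plate directly below, same axes, to stay in the tray. Under each plate a bead 11 mm wide, 100 mm long stands 4 mm down and sits in the groove of the plate below; the pitch is 8 mm, so only the top 8 mm of the stack's sides belong to the top plate: fingers reaching deeper clamp this one too.
- shutter_low: The lowest plate of the stack, identical, same axes; to stay in the tray.
- plate_tray: Plywood tray fixed on the table, board 208 x 76 mm, holding the stack. Origin on the table below the plates' origins, same axes. The top plate's underside is 40 mm above the table; locating blocks beside the lowest plate reach up to 29 mm.
- gate_body: Grey extraction gate, fixed. x: the way the shutter slides in, y left, z up; origin on the table at the channel mouth. Base 10 mm high, x -125..112, y -46..46. Two rails (|y| 8..14, tops at z 40, full length) carry the plate, its bead in the gap between. Channel walls 59 mm apart, x 0..112, z up to 51; flared cheeks x -17..0, 70 mm apart at the front. No end stop; the far end is open.
- gate_lead_in (a point): Point on the gate's centre line, at rail-top level (z 40), x -84: where the plate's origin belongs when laid ready on the open lead-in (x -125..-17; only the rails here, narrower than body and tail, so fingers fit beside it). The plate's leading edge is then just before the cheeks and its tail hangs free past the near end. Gate's axes.
- gate_port (a point): Centre of the round 34 mm port, at the level of the plate's top face: gate x 80, z 48. The cover round it spans x 45..112, underside z 50.5, top 55, with a collar up to z 75.
- index_pin (a joint): Height (m) of the spring index pin, whose white 20 mm roller presses 6 to 9 N on the plate's right edge: 0 with no plate, about 0.0028 riding on its top face, under 0.001 clicked fully into a notch. Its bracket on the right wall (to 90 mm high) is clamped somewhere at gate x 10..30, not given; in the second stop the plate's origin is 22 mm past the roller (x 32..52). Passing it takes 6 to 15 N.
- nippers: Red-handled side cutters lying on the table, 129 x 56 x 13 mm, origin at the underside centre. Bystander.

How it is judged:
By the outcome, as a careful person would: the job done as asked, in the order asked, and still so for the second after the job is handed in, with the robot touching nothing.
It also fails if it takes over 72 s, if anything falls off the work surface, if the arm or the gripper's body presses on something with over 40 N, if the wrist force passes 120 N, or if a joint passes its speed limit or range.

## Working session

There is one attempt and no reset: what is moved stays moved. The work goes in short steps, each a Python script; the robot and the scene stay as the last script left them, time stands still between calls to the robot, and variables do not carry over. Pictures are saved under pics/ and viewed, at most 10 in all, crops included, and the job is handed in when it is done.

```bash
mkdir -p pics; ls
python3 - <<'E'
from bench import arm,kinematics,eyes
import cv2,numpy as np
for n in("scene","top"):
    d=eyes.read_camera(n); cv2.imwrite(f"pics/{n}0.png",cv2.resize(d["image"][:,:,::-1],(800,600),interpolation=cv2.INTER_CUBIC)); np.savez(f"{n}0.npz",**d)
    print(n,d["intrinsics"].round(1).tolist(),d["cam_to_world"].round(3).tolist())
s=arm.read_state();print(s)
E
```

```text
pics
scene [[490.3, 0.0, 247.3], [0.0, 490.3, 202.8], [0.0, 0.0, 1.0]] [[-0.764, -0.478, 0.433, 0.174], [-0.645, 0.579, -0.499, 0.169], [-0.012, -0.66, -0.751, 0.685], [0.0, 0.0, 0.0, 1.0]]
top [[349.0, 0.0, 253.2], [0.0, 349.0, 187.2], [0.0, 0.0, 1.0]] [[-0.023, -0.998, 0.057, 0.459], [-1.0, 0.023, -0.008, -0.244], [0.007, -0.057, -0.998, 0.934], [0.0, 0.0, 0.0, 1.0]]
{'clock': 0.1, 'qpos': array([ 1.1405281 ,  0.42665052,  0.07384505,  1.60654052, -0.03412258,
        1.11085622, -0.06708129]), 'dq': array([-1.46072283e-03, -2.97811030e-03, -5.95599285e-04, -7.70322418e-04,
       -7.40326299e-04, -1.38956493e-03, -3.01138502e-05]), 'joint_efforts': array([ 7.54012872e-03, -9.51529741e+01,  3.77140984e+00, -4.64405787e+01,
        1.97566452e-02,  6.47006964e-03,  2.38608322e-05]), 'tcp_pos': array([ 0.18691668, -0.64820194,  0.23069413]), 'orientation': array([-5.87227075e-04,  9.90163240e-01,  1.39915690e-01, -1.12671017e-04]), 'ft_force': array([0.16476371, 0.43470953, 0.71503748]), 'moment': array([ 0.00560296, -0.03285232, -0.03540511]), 'grip_force': 0.0, 'opening': 0.08564957988988874}
```

View pics/scene0.png

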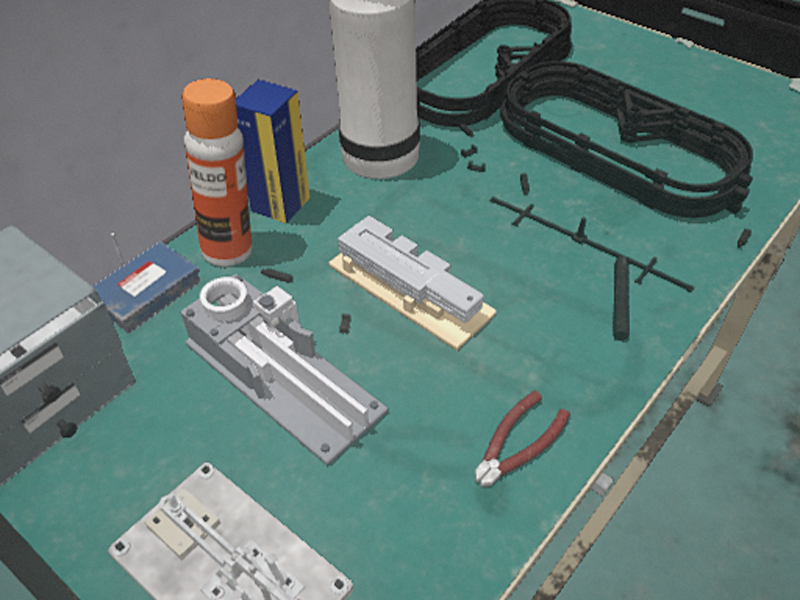

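View pics/top0.png

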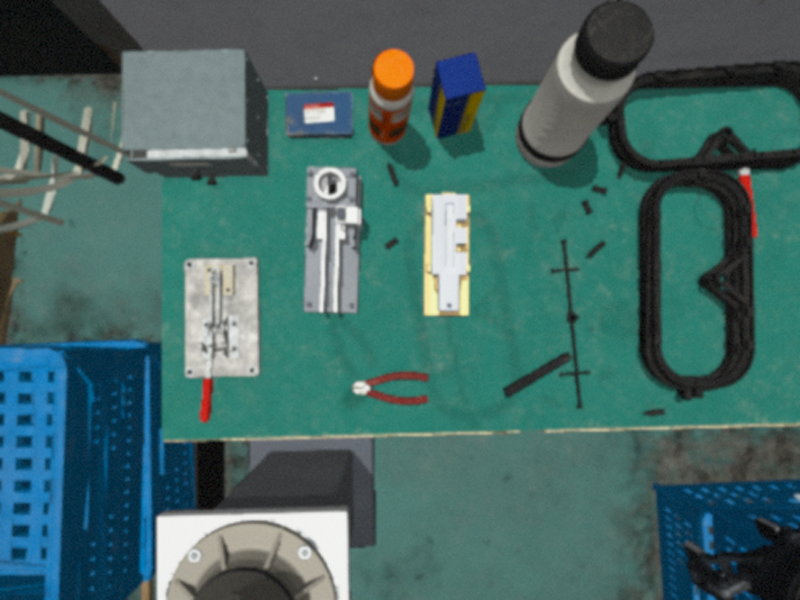

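The scene shows the gate (top view, 800-px scale, about 305..358 × 168..312) with its open end towards the robot. The tray is to its right (425..470 × 195..315), with the tail and its hole at the near end (449,305). The cutters are nearer the robot (360..428 × 387). I'll get rough poses from depth next.

```bash
cat > h.py <<'E'
from bench import arm,kinematics,eyes
import cv2,numpy as np
from scipy.spatial.transform import Rotation as R
def cloud(d):
    K,T,z=d["intrinsics"],d["cam_to_world"],d["z_map"]
    v,u=np.mgrid[:z.shape[0],:z.shape[1]]
    P=np.stack([(u-K[0,2])/K[0,0]*z,(v-K[1,2])/K[1,1]*z,z],-1)
    return P@T[:3,:3].T+T[:3,3]
def down(yaw): # tool z down, tool y axis at angle yaw+90deg from world x -> closes across a plate with x dir yaw
    y=np.array([-np.sin(yaw),np.cos(yaw),0]);z=np.array([0,0,-1.]);x=np.cross(y,z)
    q=R.from_matrix(np.stack([x,y,z],1)).as_quat(); return q[[3,0,1,2]]
def rect(P,m,x0,x1,y0,y1,z0,z1):
    s=m&(P[...,0]>x0)&(P[...,0]<x1)&(P[...,1]>y0)&(P[...,1]<y1)&(P[...,2]>z0)&(P[...,2]<z1)
    r=cv2.minAreaRect((P[s][:,:2]*1000).astype(np.float32)); return s.sum(),r,cv2.boxPoints(r).round(1).tolist(),np.median(P[s][:,2])
E
python3 - <<'E'
from h import *
for n in("top","scene"):
    d=np.load(n+"0.npz");P=cloud(d);m=d["z_map"]>0
    if n=="top":
        for px in [(447,255),(449,305),(333,280),(332,185),(308,306),(355,308),(390,388),(465,310)]:
            print(px,P[int(px[1]*.64),int(px[0]*.64)].round(3))
        c=P[int(255*.64),int(447*.64)]; g=P[int(280*.64),int(333*.64)]
    print(n,rect(P,m,c[0]-.15,c[0]+.15,c[1]-.06,c[1]+.06,.043,.054))
    print(n,'gate base',rect(P,m,g[0]-.12,g[0]+.25,g[1]-.08,g[1]+.07,.006,.1))
    print(n,'rails',rect(P,m,g[0]-.12,g[0]+.04,g[1]-.05,g[1]+.05,.034,.046))
    print(n,'board',rect(P,m,c[0]-.15,c[0]+.15,c[1]-.07,c[1]+.07,.006,.06))
E
```

```text
(447, 255) [ 0.571 -0.337  0.043]
(449, 305) [ 0.488 -0.337  0.047]
(333, 280) [ 0.536 -0.146  0.012]
(332, 185) [ 0.701 -0.145  0.009]
(308, 306) [ 0.495 -0.103  0.014]
(355, 308) [ 0.488 -0.182  0.009]
(390, 388) [ 0.351 -0.237  0.001]
(465, 310) [ 0.481 -0.367  0.008]
top (np.int64(1240), ((573.3986206054688, -340.70452880859375), (54.69126510620117, 190.97340393066406), 88.47920227050781), [[477.20001220703125, -365.5], [668.0999755859375, -370.6000061035156], [669.5999755859375, -315.8999938964844], [478.70001220703125, -310.79998779296875]], np.float64(0.047158650512476696))
top gate base (np.int64(3355), ((632.920166015625, -150.60940551757812), (149.17105102539062, 306.2138977050781), 89.90708923339844), [[479.70001220703125, -224.89999389648438], [785.9000244140625, -225.39999389648438], [786.0999755859375, -76.30000305175781], [479.8999938964844, -75.80000305175781]], np.float64(0.027096550598551317))
top rails (np.int64(187), ((529.03076171875, -142.0771942138672), (28.29347801208496, 93.30216979980469), 87.58992767333984), [[481.79998779296875, -154.1999969482422], [575.0
[... 951 characters left out ...]
312, -75.80000305175781], [480.1000061035156, -75.69999694824219]], np.float64(0.030806767427402182))
scene rails (np.int64(480), ((529.3898315429688, -141.22178649902344), (29.14636993408203, 94.3119888305664), 86.7649154663086), [[481.5, -153.10000610351562], [575.5999755859375, -158.39999389648438], [577.2999877929688, -129.3000030517578], [483.1000061035156, -124.0]], np.float64(0.03955299541374707))
scene board (np.int64(3948), ((576.65380859375, -338.7220458984375), (77.17534637451172, 209.04052734375), 88.29170227050781), [[471.0, -374.20001220703125], [680.0, -380.3999938964844], [682.2999877929688, -303.29998779296875], [473.29998779296875, -297.0]], np.float64(0.04256080544179408))
```

```bash
cat >> h.py <<'E'
def fcloud(d):
    K,T,z=d["intrinsics"],d["cam_to_world"],d["z_map"]
    v,u=np.mgrid[:z.shape[0],:z.shape[1]]
    a=(u-K[0,2])/K[0,0];b=(v-K[1,2])/K[1,1];r=np.hypot(a,b)+1e-9;t=np.tan(np.minimum(r,1.5))/r
    P=np.stack([a*t*z,b*t*z,z],-1)
    return P@T[:3,:3].T+T[:3,3],(z>0)&(r<1.2)
E
python3 - <<'E'
from h import *
yg,yt=-.047,-.028
def pick(p,yaw):
    best=None
    for k in(0,np.pi,-np.pi):
        q=down(yaw+k);j=kinematics.ik(p,q)
        print(k,None if j is None else j.round(2))
pick([.52,-.14,.25],yg);pick([.56,-.34,.25],yt);pick([.419,-.137,.04],yg);pick([.55,-.14,.04],yg)
arm.reach([.53,-.14,.24],down(yg))
d=eyes.read_camera("wrist");np.savez("wg.npz",**d);cv2.imwrite("pics/wg.png",cv2.resize(d["image"][:,:,::-1],(800,600)))
arm.reach([.56,-.34,.22],down(yt))
d=eyes.read_camera("wrist");np.savez("wt.npz",**d);cv2.imwrite("pics/wt.png",cv2.resize(d["image"][:,:,::-1],(800,600)))
print(d["intrinsics"].round(1).tolist(),d["cam_to_world"].round(3).tolist(),arm.read_state()["clock"],arm.read_state()["qpos"].round(2))
E
```

```text
0 [ 0.72  0.25 -0.67  1.86  0.17  1.09  1.51]
3.141592653589793 [ 0.39  0.2  -0.28  1.88  0.06  1.07 -1.53]
-3.141592653589793 [ 0.39  0.2  -0.28  1.88  0.06  1.07 -1.53]
0 [ 0.88  0.44 -0.59  1.6   0.26  1.18  1.78]
3.141592653589793 [ 0.48  0.38 -0.05  1.63  0.02  1.13 -1.17]
-3.141592653589793 [ 0.48  0.38 -0.05  1.63  0.02  1.13 -1.17]
0 [ 0.73  0.41 -0.64  2.24  0.43  0.61  1.29]
3.141592653589793 [ 0.35  0.35 -0.2   2.26  0.13  0.54 -1.58]
-3.141592653589793 [ 0.35  0.35 -0.2   2.26  0.13  0.54 -1.58]
0 [ 0.59  0.56 -0.58  1.96  0.44  0.74  1.27]
3.141592653589793 [ 0.27  0.5  -0.17  1.98  0.13  0.67 -1.6 ]
-3.141592653589793 [ 0.27  0.5  -0.17  1.98  0.13  0.67 -1.6 ]
[[297.3, 0.0, 252.8], [0.0, 297.3, 189.6], [0.0, 0.0, 1.0]] [[0.029, 0.959, 0.282, 0.488], [1.0, -0.028, -0.008, -0.337], [0.0, 0.282, -0.959, 0.361], [0.0, 0.0, 0.0, 1.0]] 3.2167 [ 0.86  0.46 -0.56  1.64  0.26  1.12  1.77]
```

View pics/wt.png

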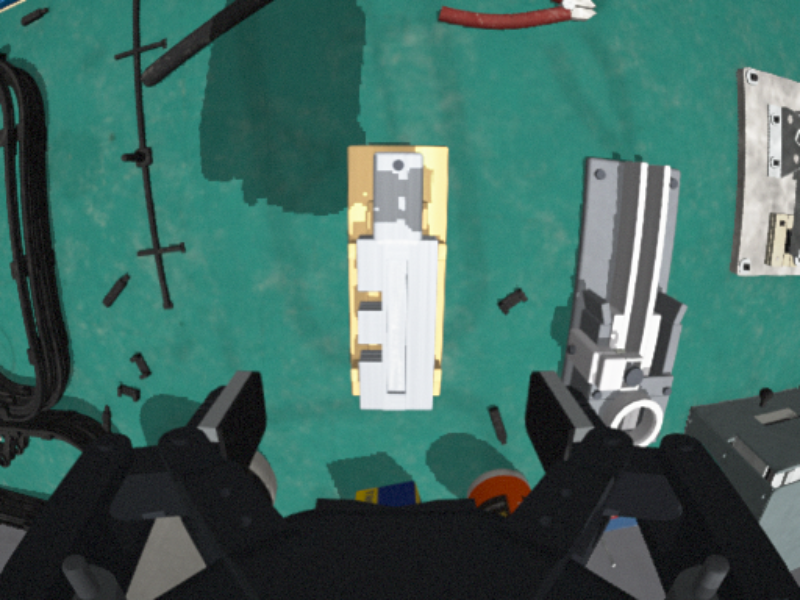

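View pics/wg.png

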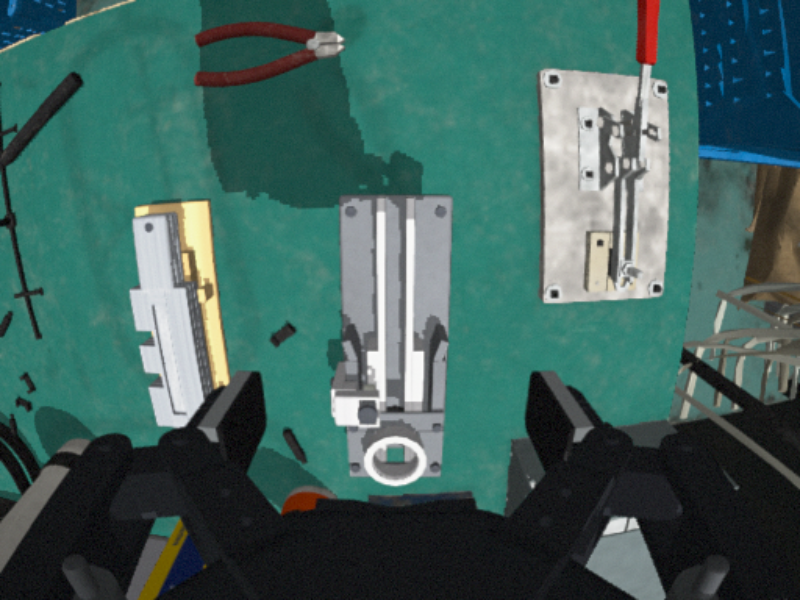

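Run:
```python
from h import *
d=np.load("wt.npz");P,m=fcloud(d)
print('plate',rect(P,m,.46,.69,-.40,-.28,.044,.053)); print('body',rect(P,m,.55,.69,-.40,-.28,.044,.053));print('tail',rect(P,m,.46,.53,-.40,-.28,.044,.053))
d=np.load("wg.npz");P,m=fcloud(d)
print('rails',rect(P,m,.46,.575,-.17,-.11,.035,.046));print('base',rect(P,m,.46,.57,-.2,-.08,.006,.046))
```

```text
plate (np.int64(5876), ((576.0648193359375, -339.2290344238281), (55.9676628112793, 192.88140869140625), 88.1025161743164), [[478.79998779296875, -364.0], [671.5, -370.3999938964844], [673.4000244140625, -314.5], [480.6000061035156, -308.1000061035156]], np.float64(0.047064028603772234))
body (np.int64(3586), ((610.7871704101562, -340.3793640136719), (55.9676628112793, 123.39860534667969), 88.1025161743164), [[548.2000122070312, -366.29998779296875], [671.5, -370.3999938964844], [673.4000244140625, -314.5], [550.0, -310.3999938964844]], np.float64(0.04707996190827038))
tail (np.int64(1500), ((504.83648681640625, -336.505615234375), (33.947723388671875, 50.33839416503906), 88.06880187988281), [[479.1000061035156, -352.6000061035156], [529.4000244140625, -354.29998779296875], [530.5999755859375, -320.3999938964844], [480.29998779296875, -318.70001220703125]], np.float64(0.04704333845073497))
rails (np.int64(768), ((528.9458618164062, -140.45318603515625), (27.781658172607422, 92.96390533447266), 86.65290832519531), [[481.70001220703125, -151.60000610351562], [574.5, -157.0], [576.2000122070312, -129.3000030517578], [483.3999938964844, -123.9000015258789]], np.float64(0.0390924416317294))
base (np.int64(4833), ((527.441162109375, -140.06686401367188), (91.8432846069336, 89.88033294677734), 87.0219955444336), [[480.20001220703125, -183.60000610351562], [569.9000244140625, -188.3000030517578], [574.7000122070312, -96.5], [484.8999938964844, -91.9000015258789]], np.float64(0.009283414151268987))
```

The tray stack is centred at pixel (398,275) in the wrist view, and the gate's lead-in rails run from (395,200) to (395,350). Measured plate and rail sizes match the given ones (56 × 192.9 mm and 28 mm). Next I'll touch the plate's top face at two openings to calibrate finger-tip height.

```bash
cat >> h.py <<'E'
PY=-.0331; PO=np.array([.6057,-.3403]); GY=-.055; GN=np.array([.4825,-.1378])
def at(o,yaw,x,y=0): c,s=np.cos(yaw),np.sin(yaw); return np.array([o[0]+c*x-s*y,o[1]+s*x+c*y])
def gate(x,y=0): return at(GN,GY,x+.125,y)
E
python3 - <<'E'
from h import *
p=at(PO,PY,-.046)
arm.set_gripper(.050)
arm.reach([*p,.085],down(PY)); 
for o in(.050,.042):
    arm.set_gripper(o)
    hit=arm.move_straight([*p,.030],rate=.025,force_limit=4)
    s=arm.read_state();print(o,s["opening"],hit,s["tcp_pos"].round(4),s["ft_force"].round(1))
    arm.move_straight([*p,.065],rate=.08)
s=arm.read_state();print(s["clock"],s["tcp_pos"])
E
```

```text
0.05 0.04981898115338135 True [ 0.5599 -0.3389  0.045 ] [ 0.2 -0.9  8.6]
0.042 0.04202135728431539 True [ 0.5599 -0.3389  0.0464] [1.1 0.6 8. ]
7.8083 [ 0.56000587 -0.33902482  0.06565546]
```

Tip offsets agree: extrapolated to a 56 mm opening, a TCP height of 0.0438 puts the tips on the top face. I'll grip with the tips about 6 mm down the side.

Run:
```python
from h import *
p=at(PO,PY,-.046)
arm.set_gripper(.070)
hit=arm.move_straight([*p,.0377],rate=.05,force_limit=8)
print(hit,arm.read_state()["tcp_pos"])
if not hit:
    arm.set_gripper(.045)
    s=arm.read_state();print(s["opening"],s["grip_force"],s["ft_force"].round(1),s["moment"].round(2))
    arm.move_straight([*p,.055],rate=.03)
    arm.move_straight([*p,.12],rate=.08)
    s=arm.read_state();print(s["clock"],s["opening"],s["grip_force"],s["ft_force"].round(1),s["moment"].round(2),s["tcp_pos"])
    for n in("wrist","scene"):
        d=eyes.read_camera(n);np.savez(n+"1.npz",**d)
        im=d["image"][:,:,::-1]
        if n=="scene": im=im[100:292,150:406]
        cv2.imwrite(f"pics/{n}1.png",cv2.resize(im,(800,600)))
```

```text
False [ 0.55981782 -0.33871304  0.03767714]
0.05395847871731662 63.20794343948364 [0.  1.  5.3] [-0.08  0.03  0.01]
10.875 0.053806568327632406 63.303093910217285 [-0.3  0.  -1.9] [0.04 0.11 0.01] [ 0.55938716 -0.33873011  0.11950231]
```

View pics/scene1.png

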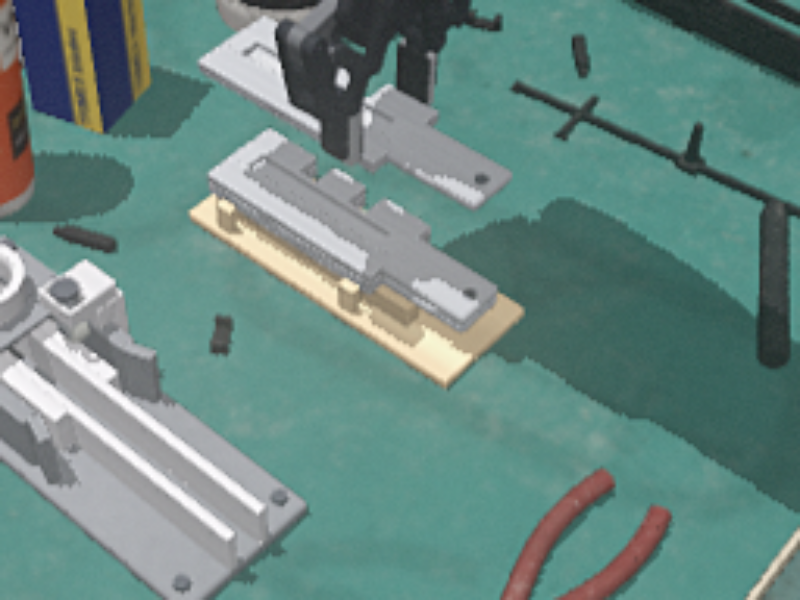

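One plate is lifted (1.9 N, level) and two remain in the tray. I'll check the held pose, then carry it.

Run:
```python
from h import *
for n,f in(("wrist",fcloud),("scene",lambda d:(cloud(d),d["z_map"]>0))):
    d=np.load(n+"1.npz");P,m=f(d)
    if n=="wrist":
        print(rect(P,m,.46,.69,-.39,-.29,.115,.140)[:3])
    for nm,a,b in(("tail",.46,.53),("front",.60,.69)):
        s=m&(P[...,0]>a)&(P[...,0]<b)&(abs(P[...,1]+.34)<.045)&(P[...,2]>.11)&(P[...,2]<.145)
        Q=P[s]; A=np.c_[Q[:,:2]-Q[:,:2].mean(0),np.ones(len(Q))]; c=np.linalg.lstsq(A,Q[:,2],rcond=None)[0]
        print(n,nm,len(Q),Q.mean(0).round(4),np.median(Q[:,2]).round(4),c.round(3))
    if n=="wrist": print("mid",rect(P,m,.46,.69,-.40,-.28,.034,.046)[:3])
```

```text
(np.int64(20870), ((544.825439453125, -339.8267517089844), (132.07421875, 79.22779083251953), 12.378827095031738), [[471.79998779296875, -315.29998779296875], [488.79998779296875, -392.70001220703125], [617.7999877929688, -364.3999938964844], [600.7999877929688, -287.0]])
wrist tail 8004 [ 0.5042 -0.3362  0.1286] 0.1286 [-0.005  0.006  0.129]
wrist front 815 [ 0.6039 -0.3381  0.1262] 0.1272 [-0.36   0.016  0.126]
mid (np.int64(173), ((593.9631958007812, -362.1350402832031), (10.751261711120605, 109.72030639648438), 88.14488983154297), [[539.0, -365.70001220703125], [648.5999755859375, -369.29998779296875], [649.0, -358.5], [539.2999877929688, -355.0]])
scene tail 499 [ 0.5032 -0.3344  0.1287] 0.1291 [ 0.003 -0.048  0.129]
scene front 538 [ 0.6438 -0.3311  0.1272] 0.1278 [ 0.001 -0.002  0.127]
```

Run:
```python
from h import *
d=np.load("wrist1.npz");P,m=fcloud(d)
r=rect(P,m,.46,.535,-.365,-.31,.122,.135);print(r[1],r[2])
# line of move: pose offset; plate origin is assumed +.046 ahead of TCP
yaw=PY
pl=gate(-.084); p=at(pl,GY,-.046)
arm.move_straight([*p,.12],frame=down(GY),rate=.12)
s=arm.read_state();print(s["clock"],s["tcp_pos"],p)
d=eyes.read_camera("wrist");np.savez("w2.npz",**d);P,m=fcloud(d)
r=rect(P,m,p[0]-.12,p[0]-.03,p[1]-.03,p[1]+.035,.122,.135);print(r[1],r[2])
cv2.imwrite("pics/w2.png",cv2.resize(d["image"][:,:,::-1],(800,600)))
```

```text
((507.3825988769531, -336.2636413574219), (34.332679748535156, 56.372013092041016), 87.74616241455078) [[478.5, -352.29998779296875], [534.9000244140625, -354.5], [536.2000122070312, -320.20001220703125], [479.8999938964844, -318.0]]
12.9333 [ 0.4776424  -0.13797069  0.11993637] [ 0.47750756 -0.13752514]
((423.0815124511719, -134.16648864746094), (34.11808395385742, 51.113826751708984), 86.24333190917969) [[396.5, -149.5], [447.5, -152.89999389648438], [449.70001220703125, -118.80000305175781], [398.70001220703125, -115.5]]
```

View pics/w2.png

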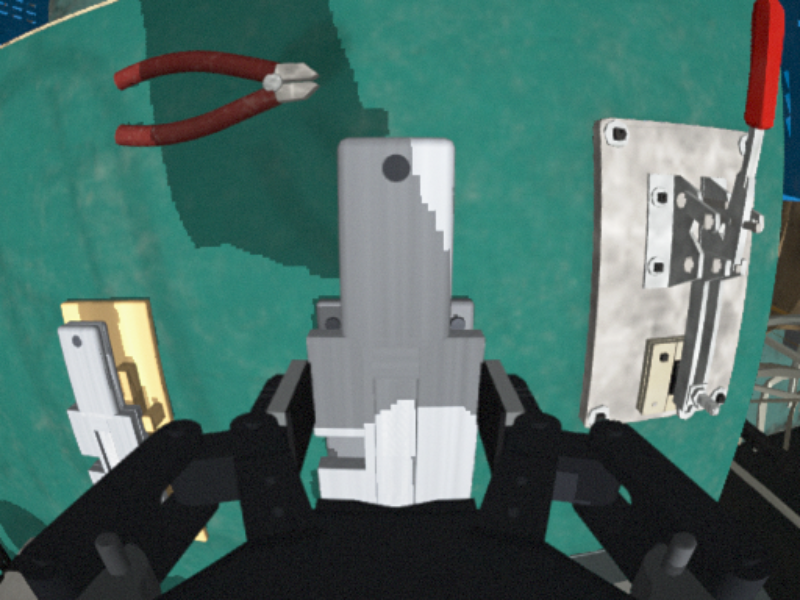

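The held plate's tail is at (396,150) and runs straight over the rails, within 1 mm and about 0.5° of target. I'll correct the yaw slightly and lower it.

Run:
```python
from h import *
p=at(gate(-.084),GY,-.046)+[0,.0003]; q=down(GY+.007)
arm.move_straight([*p,.06],frame=q,rate=.08)
hit=arm.move_straight([*p,.0365],rate=.02,force_limit=4)
s=arm.read_state();print(hit,s["tcp_pos"],s["ft_force"].round(1))
if s["tcp_pos"][2]<.041:
    arm.set_gripper(.072)
    arm.move_straight([*p,.13],rate=.12)
    b=gate(-.16); arm.move_straight([*b,.20],rate=.15)
    d=eyes.read_camera("wrist");np.savez("w3.npz",**d);P,m=fcloud(d)
    r=rect(P,m,.36,.60,-.18,-.10,.043,.0535);print(r[1],r[2],r[3])
    r=rect(P,m,.36,.45,-.18,-.10,.043,.0535);print(r[1],r[2],r[3])
    cv2.imwrite("pics/w3.png",cv2.resize(d["image"][:,:,::-1],(800,600)))
print(arm.read_state()["clock"],gate(-.084),gate(-.21))
```

```text
True [ 0.47745597 -0.13719211  0.03813011] [-1.3  0.8  7.6]
((498.29656982421875, -140.55992126464844), (77.91422271728516, 202.8818817138672), 89.73692321777344) [[396.70001220703125, -179.10000610351562], [599.5999755859375, -180.0], [599.9000244140625, -102.0999984741211], [397.0, -101.0999984741211]] 0.04699627027148906
((424.0036315917969, -134.2415008544922), (34.0192985534668, 53.563961029052734), 86.51306915283203) [[396.20001220703125, -149.60000610351562], [449.70001220703125, -152.8000030517578], [451.79998779296875, -118.9000015258789], [398.29998779296875, -115.5999984741211]] 0.0469775938310405
16.8333 [ 0.523438   -0.14005386] [ 0.39762853 -0.13312736]
```

View pics/w3.png

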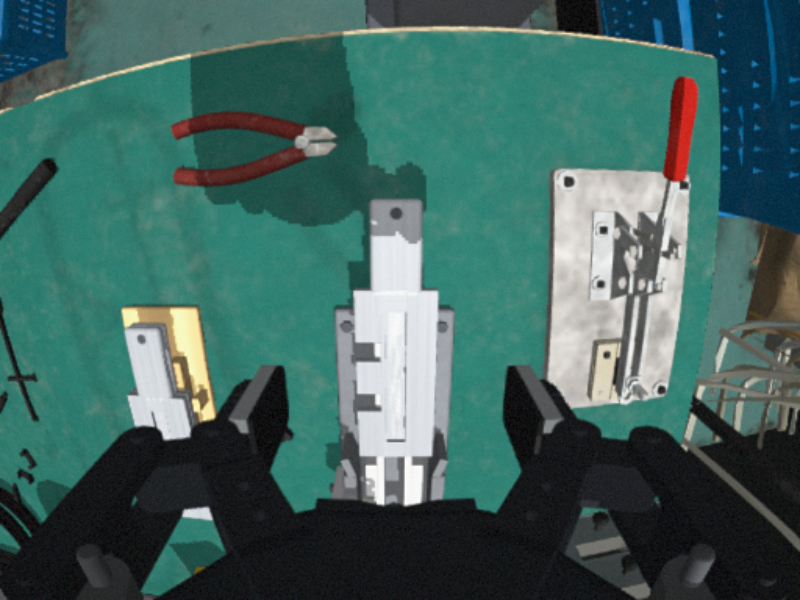

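The plate lies flat on the rails, with its tail end at (396,205) within 0.5 mm of target. Before taking the tail I'll locate the roller from the existing clouds.

Run:
```python
from h import *
G0=gate(0);c,s=np.cos(GY),np.sin(GY)
for n,f in(("wg",fcloud),("w3",fcloud),("scene0",lambda d:(cloud(d),d["z_map"]>0)),("top0",lambda d:(cloud(d),d["z_map"]>0))):
    d=np.load(n+".npz");P,m=f(d);q=P[...,:2]-G0;gx=q[...,0]*c+q[...,1]*s;gy=-q[...,0]*s+q[...,1]*c
    for z0,z1 in((.046,.054),(.054,.065),(.065,.095)):
        k=m&(gx>-.02)&(gx<.044)&(gy<-.0)&(gy>-.06)&(P[...,2]>z0)&(P[...,2]<z1)
        if k.sum()>5: print(n,z0,k.sum(),"x",np.percentile(gx[k],[2,50,98]).round(4),"y",np.percentile(gy[k],[2,50,98]).round(4),"zmax",P[k][:,2].max().round(4))
d=np.load("scene0.npz");cv2.imwrite("pics/rl.png",cv2.resize(d["image"][165:249,120:232,::-1],(800,600),interpolation=cv2.INTER_CUBIC))
```

```text
wg 0.046 232 x [-0.0158  0.0061  0.0205] y [-0.0467 -0.035  -0.0269] zmax 0.054
wg 0.054 93 x [0.0161 0.0169 0.0206] y [-0.0492 -0.0367 -0.0174] zmax 0.0649
wg 0.065 749 x [0.0163 0.0257 0.0424] y [-0.0483 -0.0286 -0.012 ] zmax 0.0865
w3 0.046 275 x [-0.0193  0.0048  0.0215] y [-0.0475 -0.0345 -0.0038] zmax 0.054
w3 0.054 54 x [0.0158 0.0175 0.0212] y [-0.049  -0.0352 -0.0168] zmax 0.0587
scene0 0.046 140 x [-0.0157  0.0081  0.0286] y [-0.0484 -0.035  -0.0166] zmax 0.0538
scene0 0.054 84 x [0.016  0.0184 0.0324] y [-0.0489 -0.0313 -0.0143] zmax 0.065
scene0 0.065 350 x [0.0156 0.0245 0.0419] y [-0.0461 -0.0274 -0.0125] zmax 0.088
top0 0.046 61 x [-0.0165  0.0064  0.0436] y [-0.0513 -0.037  -0.0055] zmax 0.0532
top0 0.054 13 x [0.0151 0.0157 0.0361] y [-0.0508 -0.0395 -0.0171] zmax 0.065
top0 0.065 168 x [0.0151 0.0267 0.0407] y [-0.0498 -0.0327 -0.0134] zmax 0.0893
```

View pics/rl.png

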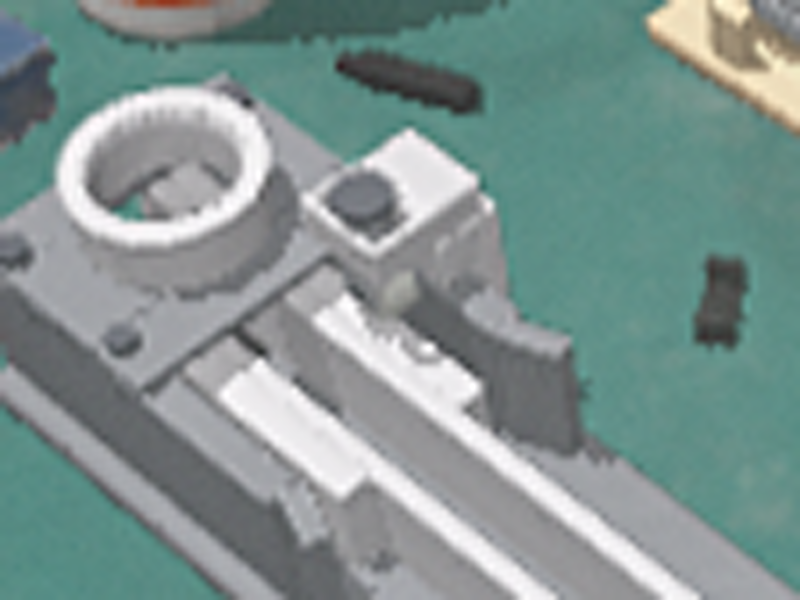

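The bracket spans gate x 16..42, so the roller is near 28..29: first stop at origin ≈ 10..11, second ≈ 50..51. I'll confirm this by force. Now the tail pinch and the first part of the slide.

```bash
cat >> h.py <<'E'
def push(x0,x1,step,rate,z,y=0,maxf=22,log=True):
    u=np.array([np.cos(GY),np.sin(GY)]);v=np.array([-u[1],u[0]])
    for x in np.arange(x0+step,x1+1e-6,step):
        arm.move_straight([*(gate(x-.104,y)),z],rate=rate)
        s=arm.read_state();f=s["ft_force"]
        print(f"{x*1000:.1f} act {1000*((s['tcp_pos'][:2]-gate(-.104))@u):.1f} fx {f[:2]@u:.1f} fy {f[:2]@v:.1f} fz {f[2]:.1f} t {s['clock']:.1f} op {s['opening']*1000:.1f}")
        if abs(f[:2]@u)>maxf or abs(f[:2]@v)>14 or abs(f[2])>25: print("STOP");break
E
python3 - <<'E'
from h import *
p=gate(-.188); q=down(GY)
arm.set_gripper(.055)
arm.move_straight([*p,.09],frame=q,rate=.15)
hit=arm.move_straight([*p,.027],rate=.06,force_limit=8)
print(hit,arm.read_state()["tcp_pos"],p)
if not hit:
    arm.set_gripper(.02)
    s=arm.read_state();print(s["opening"],s["grip_force"],s["ft_force"].round(1),s["clock"])
    if s["grip_force"]>20: push(-.084,-.036,.008,.05,.027)
E
```

```text
False [ 0.4198045  -0.13440625  0.02728122] [ 0.41959526 -0.13433675]
0.03221136598033653 59.278419613838196 [ 0.9 -0.9  1.5] 19.5667
-76.0 act -75.2 fx 1.1 fy -0.1 fz 2.8 t 19.9 op 32.7
-68.0 act -67.3 fx 1.6 fy 0.1 fz 3.8 t 20.2 op 32.7
-60.0 act -59.3 fx 1.5 fy -0.4 fz 3.9 t 20.5 op 32.6
-52.0 act -51.3 fx 1.0 fy -0.2 fz 5.6 t 20.8 op 32.8
-44.0 act -43.2 fx 1.1 fy -0.7 fz 9.4 t 21.1 op 32.7
-36.0 act -35.9 fx -4.0 fy 0.1 fz 19.4 t 21.4 op 32.9
```

Run:
```python
from h import *
s=arm.read_state();print(s["tcp_pos"],s["ft_force"].round(1),s["moment"].round(2))
arm.move_straight([*gate(-.036-.104),.0282],rate=.02)
s=arm.read_state();print(s["tcp_pos"],s["ft_force"].round(1),s["moment"].round(2))
if s["ft_force"][2]<18: push(-.036,-.020,.004,.04,.0282)
```

```text
[ 0.46765571 -0.13715812  0.02753023] [-4.   0.3 19.4] [0.05 0.76 0.01]
[ 0.46732773 -0.13699863  0.02802515] [ 0.3 -0.3 -0.1] [ 0.01 -0.26 -0.08]
-32.0 act -32.1 fx -1.3 fy -0.1 fz -1.1 t 21.9 op 32.4
-28.0 act -27.6 fx 0.4 fy -0.3 fz -1.7 t 22.2 op 32.8
-24.0 act -23.5 fx -0.1 fy -0.5 fz -2.3 t 22.4 op 32.7
-20.0 act -19.4 fx 1.8 fy 0.2 fz -2.2 t 22.7 op 32.6
```

Raising the TCP by 1 mm cleared the vertical load. The roller is climbed, so I'll carry on through the first click.

Run:
```python
from h import *
push(-.020,-.002,.006,.04,.0282)
push(-.002,.028,.002,.03,.0282)
```

```text
-14.0 act -13.3 fx 1.6 fy -0.6 fz -3.3 t 23.0 op 32.5
-8.0 act -7.4 fx 1.8 fy -0.6 fz -3.0 t 23.3 op 32.5
-2.0 act -1.4 fx 1.2 fy -1.2 fz -3.2 t 23.6 op 32.6
0.0 act 0.1 fx 0.1 fy -0.7 fz -2.9 t 23.8 op 32.8
2.0 act 2.1 fx -0.5 fy 0.3 fz -3.0 t 24.1 op 32.3
4.0 act 4.3 fx -0.4 fy 0.5 fz -3.1 t 24.3 op 32.8
6.0 act 6.6 fx 1.8 fy -0.1 fz -3.9 t 24.6 op 32.7
8.0 act 8.8 fx 4.9 fy -1.2 fz -3.9 t 24.8 op 32.4
10.0 act 10.7 fx 5.5 fy -0.2 fz -2.6 t 25.1 op 32.6
12.0 act 11.8 fx 0.3 fy -0.0 fz -1.0 t 25.3 op 32.6
14.0 act 13.3 fx -2.8 fy 0.6 fz -1.9 t 25.6 op 32.7
16.0 act 15.1 fx -5.4 fy 0.6 fz -3.4 t 25.8 op 32.4
18.0 act 17.5 fx -3.3 fy 0.1 fz -3.8 t 26.1 op 32.6
20.0 act 20.3 fx -1.5 fy 1.2 fz -4.2 t 26.3 op 32.5
22.0 act 22.4 fx -1.0 fy 0.4 fz -3.9 t 26.6 op 32.6
24.0 act 24.4 fx -0.2 fy 0.3 fz -4.4 t 26.8 op 32.6
26.0 act 26.2 fx 1.2 fy -0.4 fz -3.8 t 27.1 op 32.3
28.0 act 28.2 fx -0.6 fy 0.8 fz -4.9 t 27.3 op 32.5
```

The first click is clear, centred at 12 mm. The second stop should be at 52.

Run:
```python
from h import *
push(.028,.044,.008,.04,.0282)
push(.044,.052,.002,.03,.0282)
arm.hold(.3)
s=arm.read_state();print(s["ft_force"].round(1),s["tcp_pos"])
d=eyes.read_camera("scene");cv2.imwrite("pics/s4.png",cv2.resize(d["image"][125:293,70:294,::-1],(800,600),interpolation=cv2.INTER_CUBIC))
```

```text
36.0 act 36.8 fx 1.9 fy 0.0 fz -5.4 t 27.7 op 32.4
44.0 act 44.8 fx 2.0 fy 0.2 fz -4.9 t 28.0 op 32.8
46.0 act 46.4 fx 2.6 fy 0.8 fz -5.1 t 28.3 op 32.4
48.0 act 48.6 fx 4.0 fy 0.3 fz -5.1 t 28.5 op 32.7
50.0 act 50.8 fx 6.0 fy -0.1 fz -4.3 t 28.8 op 32.4
52.0 act 51.8 fx 0.6 fy -0.4 fz -0.9 t 29.0 op 32.4
[ 0.1 -0.8 -1.2] [ 0.55522956 -0.14184442  0.0281846 ]
```

View pics/s4.png

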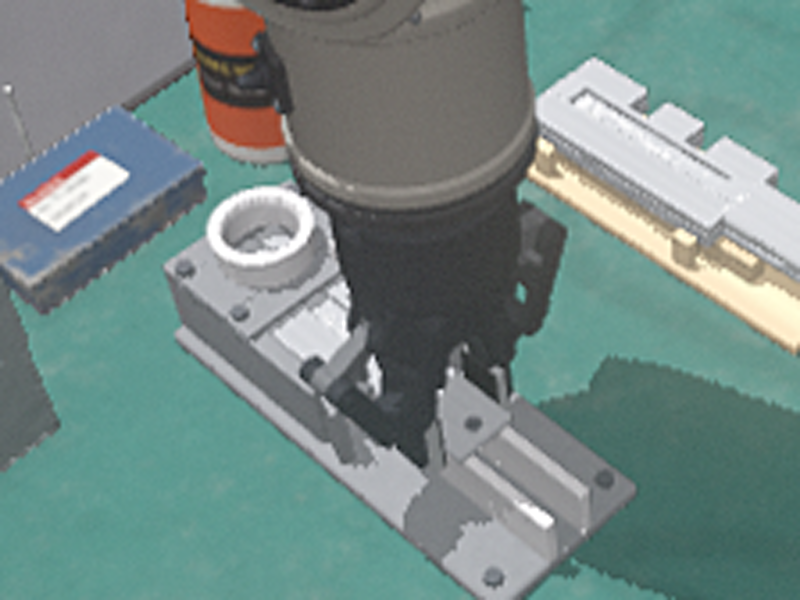

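The second click sits at 52 with near-zero residual force, and the port shows the plate under it. I'll release, retreat straight up, and verify.

Run:
```python
from h import *
arm.set_gripper(.056)
p=arm.read_state()["tcp_pos"]
arm.move_straight([p[0],p[1],.15],rate=.1)
arm.move_straight([*gate(-.13),.26],rate=.15)
arm.hold(.3)
d=eyes.read_camera("wrist");np.savez("w5.npz",**d);P,m=fcloud(d)
r=rect(P,m,.46,.56,-.165,-.11,.043,.053);print(r[1],r[2],r[3],gate(.052-.126))
r=rect(P,m,.46,.69,-.40,-.28,.033,.046);print(r[0],r[1])
cv2.imwrite("pics/w5.png",cv2.resize(d["image"][:,:,::-1],(800,600)))
print(arm.read_state()["clock"])
```

```text
((546.3347778320312, -141.506103515625), (33.693458557128906, 27.31744956970215), 88.35160064697266) [[532.2000122070312, -158.0], [559.5, -158.6999969482422], [560.5, -125.0999984741211], [533.2000122070312, -124.30000305175781]] 0.04698208274288776 [ 0.53342288 -0.14060359]
2745 ((561.59423828125, -337.7236022949219), (57.41549301147461, 165.20181274414062), 87.5318832397461)
32.4833
```

View pics/w5.png

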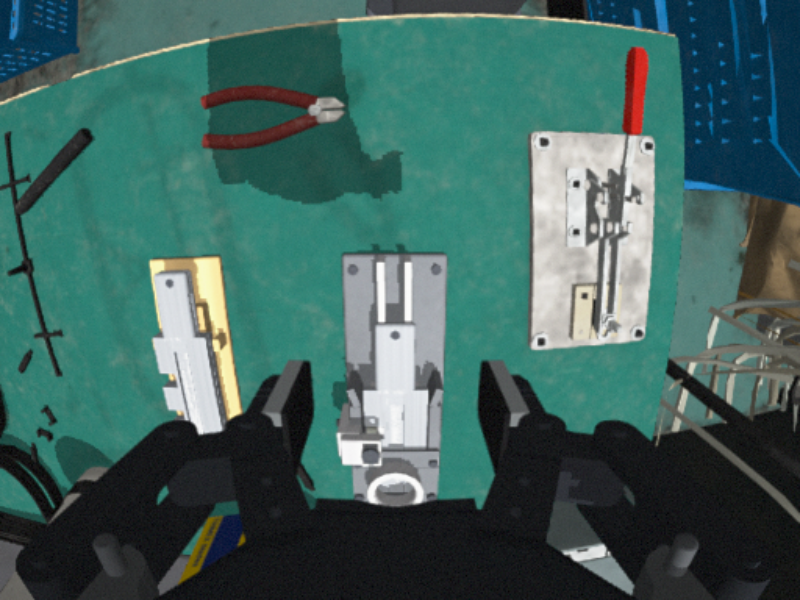

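The plate's tail end is at (395,325), where the second stop should put it, flat at rail height. The port is covered, two plates are still in the tray, and the cutters haven't moved.

```bash
python3 -c "
from bench import arm
print(arm.hand_in())"
```

```text
the job is handed in; nothing more can be done
None
```

The job is handed in at about 32 s on the clock: the top shutter was laid on the lead-in and released, then slid by its tail past the first click into its second stop and let go, with the port covered and the other two plates and the cutters left in place.

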